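# Free a sagging cupboard bolt and hold the gate ajar

## Task

The little supply cupboard's gate is bolted shut: its bolt has sagged and the hooked nose is caught behind the bent lip of the keeper. Lift the bolt by its ball knob, draw it right out of the keeper, then swing the sprung gate open towards you to about 25 degrees and finish while holding it ajar there, not letting go. Keep the bolt drawn, and leave the rinse jar, the eraser and the small tin beside the cupboard where they are.

Things in the scene. Friction and masses are not known exactly. Their poses are not given: they have to be found in the camera images.
- cupboard: Fixed pale wooden supply cupboard with a barred gate in its front, 320 mm wide (y), 130 deep (x), 150 high; it stands on the table. Origin at the centre of its underside; its front faces its own -x (towards the robot, give or take its yaw), so its front face is 65 mm from the origin; own +y is to the left seen from the robot.
- gate: Wooden gate with upright steel bars, 228 mm wide, 14 thick, its top 139 mm above the table. It hangs on an upright hinge at its right end (the cupboard's -y end) and opens towards the robot. Origin on the hinge axis at table height; own +y runs from the hinge along the gate to its free stile at the left, own -x is the way the gate's front faces. It carries the bolt.
- bolt: Steel barrel bolt on the gate's front near its top, 180 to 310 g: a round rod 10 mm thick lying along the gate, its axis 16 mm in front of the gate's face and 112 mm above the table when sagged. At the left end is a hooked nose, a block 14 mm long, 12 wide, reaching 15 mm below the rod's axis. A thin upright stem of 9 mm rises from it to the ball knob. Origin on the rod's axis under the knob; axes as the gate's.
- knob (a point): Centre of the bolt's steel ball knob, 22 mm across, 68 mm above the rod's axis: 180 mm above the table when sagged, higher than the cupboard's roof; with the gate shut 16 mm in front of the cupboard's front face. It stands free all round: the roof is 150 mm, the bolt's guides (the nearer 15 mm to the left of the stem while shut) 139 mm and the keeper 143 mm above the table.
- nose_tip (a point): The left end of the bolt's nose, on the rod's axis, 80 mm from the stem.
- keeper_lip (a point): Middle of the top edge of the bent-up lip of the steel keeper, on the left post: 6.5 mm below the sagged rod's axis, so the nose behind it overlaps it by 8.5 mm. The keeper is a loop round the bolt, open below, 18 mm long along the bolt (9 mm either side of this point); its top is 143 mm above the table. The nose must be raised over the lip and be drawn wholly out of the loop before the gate can open.
- hinge_axis (a point): Point on the gate's hinge axis at the height of the gate's top.
- stile_top (a point): Middle of the top of the gate's free (left) stile, 34 mm wide and 14 thick, 211 mm from the hinge axis.
- bolt_slide (a joint): How far the bolt is drawn towards the hinge (along the gate's -y), m: 0 fully shut, 0.05 fully drawn, 0.034 just clear of the keeper. It starts between 0 and 0.004, drags with about 2 N and stays where it is left. Unless lifted it catches on the lip at about 0.006.
- bolt_lift (a joint): How far the bolt is raised in its worn guides, m: 0 sagged, 0.016 highest. It sinks by its own weight when let go. The nose clears the lip from about 0.009 up.
- gate_swing (a joint): Opening angle of the gate, rad: 0 shut, 1.2 widest, turning to the left (anticlockwise from above: the free stile comes towards the robot). A spring of about 0.9 N m/rad, slightly wound at 0, shuts it: about 3.5 N at the knob when 25 degrees (0.44 rad) open.
- rinse_jar: Glass rinse jar, 65 mm across, 81 high, standing close to the left of the cupboard (another like it stands far back on the table and plays no part); a bystander. Origin at the centre of its underside.
- eraser_box: Eraser in a sleeve, 31x66x20 mm, lying in front of the hinge end of the gate, outside its swing; a bystander. Origin at the centre of its underside.
- mint_tin: Small oblong tin, 36x64x17 mm, lying just right of the cupboard's front; a bystander. Origin at the centre of its underside.

How it is judged:
By the outcome, as a careful person would: the job done as asked, in the order asked, and still so for the second after the job is handed in, while the arm keeps its last pose, push and grip.
It also fails if it takes over 35 s, if anything falls off the work surface, if the arm or the gripper's body presses on something with over 40 N, if the wrist force passes 120 N, or if a joint passes its speed limit or range.

## Robot

A 6-joint arm with a two-finger parallel gripper is mounted at the origin on a cart in front of the work surface, level with it; the furniture and walls round the work are solid. World frame = base frame: x ahead of the robot, y to its left, z up, the work surface at z = 0. Lengths are in m, angles in rad, forces in N, time in s.
With the tool pointing down it reaches from about 0.425 to 1.125 m from the base axis. Payload 14.9 kg.
Tool frame: the origin (TCP) lies on the front face of the gripper's body, between the roots of the fingers; the fingertips stand 78 mm ahead of it and the grasp point (between the pads) lies 60 mm ahead of it; z points along the fingers, y is the line along which they close (so a half turn about z gives the same grasp; the last joint's range is limited). The gripper opens to 91 mm and grips with 3 to 60 N. Pads are 32 mm wide; open, the fingers measure 118 mm over their backs; the gripper's body (76 mm by 178 mm) begins 60 mm behind the grasp point.
Start: joints at [-1.189, 0.379, 1.734, -0, 1.028, -0.033], TCP at [0.282, -0.641, 0.292] pointing down, gripper open.
Joint ranges: [-2.77, 2.77], [-0.74, 2.19], [0, 2.66], [-1.06, 4.2], [0.31, 2.87], [-3.08, 3.08]. Speed limits (rad/s): [1.89, 1.89, 2.39, 3.14, 3.14, 3.14].

## Interface

Orientations are given as a unit quaternion [w, x, y, z].
In Python, from plant import arm, open_gripper, clamp, inverse_kinematics, cams, sign_off, status gives the robot as it stands. The module is installed in compiled form; this text tells all that it offers. Calls block until the motion is done:
- arm.move_pose(position, orientation): joint-space move of the TCP to a pose.
- arm.move_linear(position, rotation=None, max_speed=0.15, force_limit=None): straight line of the TCP; rotation=None keeps the orientation; max_speed is the mean speed in m/s. With force_limit (N) it stops when the force on the tool has changed by that much, and returns True; else False.
- arm.set_joints(angles): joint-space move.
- open_gripper() and clamp(effort=None): open the fingers fully, or close them until they stop; effort is the grip in N (None keeps the last).
- arm.dwell(seconds).
- inverse_kinematics(position, orientation): joint angles nearest the present ones, or None.
- cams.camera(name): name is "scene" or "top" or "wrist"; returns the picture (400x640x3 uint8, red, green, blue); there is no depth.
- cams.camera_info(name): a dict with "fx", "fy", "cx", "cy" (pixels), "dist" ([k1, k2, p1, p2, k3] as OpenCV has them; the pictures are not rectified), "origin" and "rotation" of the camera in the world; the wrist camera has in their place "hand_eye" (4x4, takes a point from camera to tool coordinates, whose origin is the TCP and whose axes are the flange's). Camera axes: x right, y down, z forward; pixel columns grow to the right and rows downward; lengths in m; the calibration is good to about 2 mm. A picture is of the moment at which its call begins: read the wrist's pose just before it. camera_info takes no time and is no camera call.
A pose or a line that the arm cannot do raises arm.Unreachable and nothing moves.
- sign_off(): hands the job in; it is judged then, once.
Trained networks look in the newest picture that a camera, given by its name, has taken for a name from the list of things; names that differ only in an ending like _2 or _b are one class to them, and where a whole thing is asked for, a point or a joint stands for the part that bears it (a point fixed in the world has none). Each returns a list of dicts, best first, with "conf" (0 to 1); they miss things now and then, are a little off and sometimes report something else, mostly with a low value. They report only what shows in the picture. A call takes as long as a camera call.
- cams.find_in(camera, query): "point" ([row, column] as shares, 0 to 1, of the picture: columns of its width, rows of its height, amid what is visible of it).
Readings, each from a call of its own:
- status.read_clock(): time.
- status.read_q(): joint angles.
- status.read_qd(): joint speeds.
- status.read_joint_efforts(): joint torques, N m.
- status.read_ee_pos(): TCP position.
- status.read_tcp_rot(): TCP orientation.
- status.read_force(): force on the tool from outside, world axes, zero at the start.
- status.read_ft_torque(): the same for the moment, N m.
- status.read_width(): finger opening in m.
- status.read_grasp_force(): force on a finger pad.
Only numpy, scipy, OpenCV 4.12 (cv2) and the standard library are available. Lean on these libraries where they do the work, as an engineer would, in place of code of your own. Each camera call takes 0.05 s, during which the arm holds its last target. There are 200 camera calls.

## Working session

There is one attempt and no reset: what is moved stays moved. The work goes in short steps, each a Python script; the robot and the scene stay as the last script left them, time stands still between calls to the robot, and variables do not carry over. Pictures are saved under pics/ and viewed, at most 10 in all, crops included, and the job is handed in when it is done.

```bash
mkdir -p pics; cat > h.py <<'E'
import numpy as np, cv2
from plant import arm, open_gripper, clamp, inverse_kinematics, cams, sign_off, status
def K(i): return np.array([[i["fx"],0,i["cx"]],[0,i["fy"],i["cy"]],[0,0,1.]])
def ray(cam,pt):
    i=cams.camera_info(cam)
    u=cv2.undistortPoints(np.array([[[pt[1]*640,pt[0]*400]]]),K(i),np.array(i["dist"]))[0,0]
    d=np.array(i["rotation"])@np.array([u[0],u[1],1.]); return np.array(i["origin"]),d/np.linalg.norm(d)
def atz(cam,pt,z):
    o,d=ray(cam,pt); return o+d*(z-o[2])/d[2]
def tri(rs):
    A=sum(np.eye(3)-np.outer(d,d) for o,d in rs); b=sum((np.eye(3)-np.outer(d,d))@o for o,d in rs)
    return np.linalg.solve(A,b)
E
python3 - <<'E'
from h import *
for c in("scene","top"):
    im=cams.camera(c); cv2.imwrite(f"pics/{c}0.png",im[:,:,::-1])
    print(c,cams.camera_info(c)["origin"])
Z=dict(knob=.18,nose_tip=.112,keeper_lip=.1055,hinge_axis=.139,stile_top=.139,rinse_jar=.04,eraser_box=.01,mint_tin=.01)
for n,z in Z.items():
    for c in("scene","top"):
        for r in cams.find_in(c,n)[:2]: print(n,c,round(r["conf"],2),np.round(np.array(r["point"])*[400,640]),atz(c,r["point"],z).round(3))
print(status.read_clock(), status.read_tcp_rot())
E
```

```text
scene [-0.11692159  0.46699004  0.92726255]
top [0.26651029 0.00256682 1.35002441]Traceback (most recent call last):
  File "<stdin>", line 8, in <module>
  File "h.py", line 9, in atz
    o,d=ray(cam,pt); return o+d*(z-o[2])/d[2]
        ~~~^^^^^^^^
  File "h.py", line 7, in ray
    d=np.array(i["rotation"])@np.array([u[0],u[1],1.]); return np.array(i["origin"]),d/np.linalg.norm(d)
      ~~~~~~~~~~~~~~~~~~~~~~~^~~~~~~~~~~~~~~~~~~~~~~~~
ValueError: matmul: Input operand 1 has a mismatch in its core dimension 0, with gufunc signature (n?,k),(k,m?)->(n?,m?) (size 3 is different from 4)
```

Rotation is a quaternion; convert it.

```bash
sed -i 's/^def K/from scipy.spatial.transform import Rotation as R\ndef Q(q): return R.from_quat(np.array(q)[[1,2,3,0]]).as_matrix()\ndef K/; s/np.array(i\["rotation"\])@/Q(i["rotation"])@/' h.py
python3 - <<'E'
from h import *
Z=dict(knob=.18,nose_tip=.112,keeper_lip=.1055,hinge_axis=.139,stile_top=.139,rinse_jar=.04,eraser_box=.01,mint_tin=.01)
for n,z in Z.items():
    for c in("scene","top"):
        for r in cams.find_in(c,n)[:2]: print(n,c,round(r["conf"],2),np.round(np.array(r["point"])*[400,640]),atz(c,r["point"],z).round(3))
print(status.read_clock(), status.read_tcp_rot())
E
```

```text
knob scene 0.88 [214. 284.] [0.486 0.12  0.18 ]
knob top 0.6 [209. 280.] [0.5   0.109 0.18 ]
knob top 0.56 [202. 306.] [0.518 0.04  0.18 ]
nose_tip scene 0.9 [219. 281.] [0.529 0.104 0.112]
nose_tip top 0.82 [209. 281.] [0.514 0.112 0.112]
keeper_lip scene 0.71 [237. 265.] [0.511 0.164 0.106]
keeper_lip top 0.59 [212. 259.] [0.505 0.174 0.105]
hinge_axis scene 0.57 [212. 295.] [0.507 0.078 0.139]
hinge_axis top 0.91 [202. 308.] [0.528 0.035 0.139]
stile_top scene 0.86 [219. 300.] [0.483 0.08  0.139]
stile_top top 0.62 [200. 303.] [0.533 0.051 0.139]
rinse_jar scene 0.71 [274. 212.] [0.539 0.305 0.04 ]
rinse_jar top 0.8 [201. 216.] [0.551 0.313 0.04 ]
rinse_jar top 0.55 [210. 282.] [0.525 0.114 0.04 ]
eraser_box scene 0.65 [209. 275.] [0.653 0.052 0.01 ]
eraser_box scene 0.59 [244. 357.] [ 0.417 -0.053  0.01 ]
eraser_box top 0.58 [247. 345.] [ 0.42 -0.07  0.01]
mint_tin scene 0.61 [200. 357.] [ 0.54  -0.158  0.01 ]
mint_tin scene 0.59 [242. 359.] [ 0.419 -0.06   0.01 ]
mint_tin top 0.53 [206. 377.] [ 0.543 -0.171  0.01 ]
0.95 [2.44635817e-05 9.78574854e-01 2.05891366e-01 8.33567856e-06]
```

View pics/scene0.png

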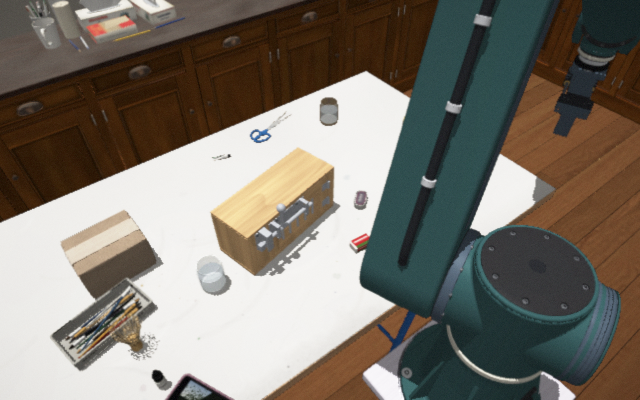

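View pics/top0.png

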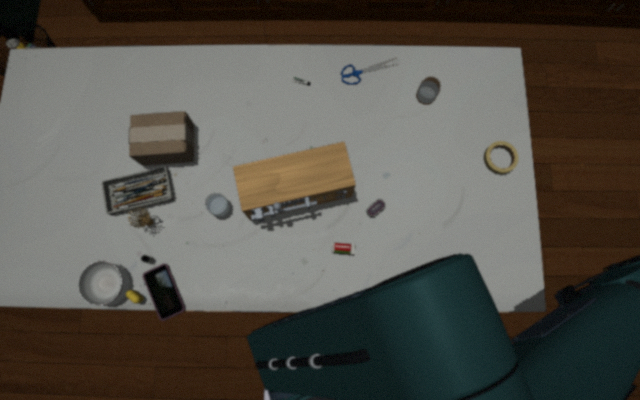

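The top view shows the cupboard roof with its corners near (234,167), (346,143), (355,187) and (244,212), so the yaw is about +0.2. The knob is near (281,207) in the scene view. The jar, eraser and tin are at (218,206), (344,248) and (376,208) in the top view. Next I'll move over the knob and look with the wrist camera.

```bash
python3 - <<'E'
from h import *
c=[(167,234),(143,346),(187,355),(212,244)]
P=[atz("top",(r/400,k/640),.15) for r,k in c]
for p in P: print(p.round(3))
C=np.mean(P,0); print(C)
v=P[0]-P[1]+P[3]-P[2]; yaw=np.arctan2(-v[0],v[1]); print("yaw",yaw, np.linalg.norm(v)/2)
kn=tri([ray("scene",(207/400,281/640)),ray("top",(209/400,280/640))]); print("knob tri",kn, atz("scene",(207/400,281/640),.18))
H=np.array(cams.camera_info("wrist")["hand_eye"]); print(H.round(3))
q=[0,np.cos(yaw/2),np.sin(yaw/2),0]
k=atz("scene",(207/400,281/640),.18)
for d in (.3,.25,.2):
    p=k-Q(q)@(H[:3,3]+H[:3,2]*d)
    j=inverse_kinematics(p,q); print(d,p,j)
    if j is not None: break
s=np.sqrt
arm.move_pose(p,q)
T=Q(status.read_tcp_rot()); e=status.read_ee_pos(); np.savez("w1.npz",T=T,e=e)
cv2.imwrite("pics/w1.png",cams.camera("wrist")[:,:,::-1])
for n in "knob nose_tip keeper_lip hinge_axis stile_top".split():
    for r in cams.find_in("wrist",n)[:2]: print(n,round(r["conf"],2),np.round(np.array(r["point"])*[400,640]))
print(status.read_clock())
E
```

```text
[0.623 0.242 0.15 ]
[ 0.695 -0.068  0.15 ]
[ 0.568 -0.092  0.15 ]
[0.497 0.209 0.15 ]
[0.59592606 0.07277982 0.15      ]
yaw 0.22994115828338713 0.31410740390418573
knob tri [0.50228723 0.11191372 0.18174486] [0.5071691  0.11378455 0.18      ]
[[ 0.001 -0.972 -0.235  0.066]
 [ 1.     0.001  0.    -0.001]
 [-0.    -0.235  0.972 -0.092]
 [ 0.     0.     0.     1.   ]]
0.3 [0.51183496 0.11440086 0.37958123] [ 1.75456031e-01 -4.45505752e-03  2.02315497e+00 -4.44089210e-16
  1.12289274e+00  1.51631120e+00]
knob 0.82 [184. 321.]
nose_tip 0.81 [186. 322.]
nose_tip 0.46 [187. 323.]
keeper_lip 0.73 [189. 258.]
hinge_axis 0.75 [190. 320.]
hinge_axis 0.57 [195. 521.]
stile_top 0.88 [187. 320.]
4.05
```

View pics/w1.png

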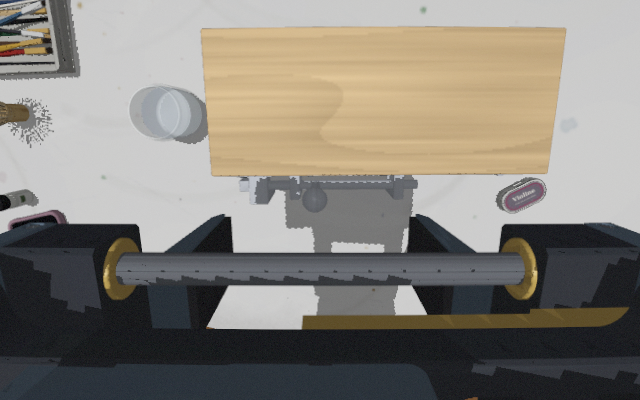

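The knob is at about (314,199). The roof's front edge runs from (211,177) to (549,175), the keeper is near (260,190) and the bolt's left end near (240,184). Next I'll convert these to positions.

```bash
cat >> h.py <<'E'
def wray(pt,T,e):
    i=cams.camera_info("wrist"); H=np.array(i["hand_eye"])
    u=cv2.undistortPoints(np.array([[[float(pt[0]),float(pt[1])]]]),K(i),np.array(i["dist"]))[0,0]
    d=T@H[:3,:3]@np.array([u[0],u[1],1.]); return e+T@H[:3,3],d/np.linalg.norm(d)
def watz(pt,z,T,e):
    o,d=wray(pt,T,e); return o+d*(z-o[2])/d[2]
E
python3 - <<'E'
from h import *
w=np.load("w1.npz");T,e=w["T"],w["e"]
P=[watz(p,.15,T,e) for p in((211,177),(549,175),(565,28),(201,28))]
for p in P: print(p.round(4))
v=P[0]-P[1]+P[3]-P[2]; yaw=np.arctan2(-v[0],v[1]); 
vf=P[0]-P[1]; print("yaw",yaw,np.arctan2(-vf[0],vf[1]),np.linalg.norm(vf),np.linalg.norm(P[3]-P[2]),np.linalg.norm(P[0]-P[3]))
C=np.mean(P,0); Rz=R.from_euler("z",yaw).as_matrix(); print("C",C)
for n,p,z in(("knob",(314,199),.18),("noseL",(240,184),.112),("keeper",(261,190),.143),("guideR",(416,184),.139)):
    x=watz(p,z,T,e); print(n,x.round(4),"cupb",(Rz.T@(x-C)).round(4))
im=cv2.imread("pics/w1.png")[155:235,210:450]
cv2.imwrite("pics/w1c.png",cv2.resize(im,None,fx=3.3,fy=3.3,interpolation=cv2.INTER_CUBIC))
E
```

```text
[0.4989 0.2166 0.15  ]
[ 0.574  -0.0949  0.15  ]
[ 0.6993 -0.0611  0.15  ]
[0.6255 0.246  0.15  ]
yaw 0.23631644108894206 0.2367368838628518 0.3203714925615991 0.3158541009031808 0.12997760683253362
C [0.59940199 0.07663918 0.15      ]
knob [0.5073 0.1185 0.18  ] cupb [-0.0798  0.0622  0.03  ]
noseL [0.4893 0.1957 0.112 ] cupb [-0.0791  0.1415 -0.038 ]
keeper [0.4956 0.1691 0.143 ] cupb [-0.0793  0.1142 -0.007 ]
guideR [0.535  0.0232 0.139 ] cupb [-0.0751 -0.0368 -0.011 ]
```

View pics/w1c.png

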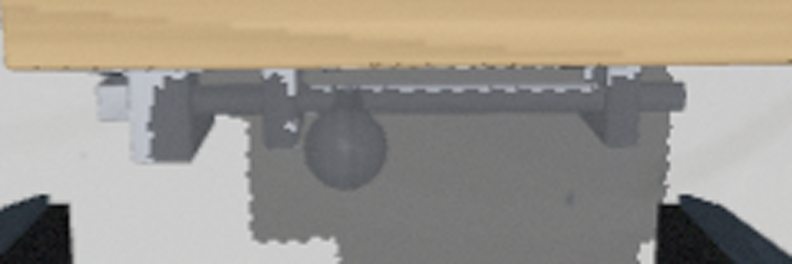

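The measurements match the given sizes: the knob is 15 mm in front of the face and 79 mm from the nose tip. Next I'll grasp it with the fingers closing along the gate, then lift.

```bash
cat >> h.py <<'E'
YAW=.2365
def quat(th): return [0,np.cos((YAW+th)/2),np.sin((YAW+th)/2),0]
E
python3 - <<'E'
from h import *
k=np.array([.507,.1183,.18]); q=quat(0)
arm.move_pose(k+[0,0,.06+.05],q)
print(arm.move_linear(k+[0,0,.058],q,max_speed=.08,force_limit=10))
clamp(30); print("w",status.read_width(),status.read_grasp_force(),status.read_force(),status.read_ee_pos())
e=np.array(status.read_ee_pos()); 
print(arm.move_linear(e+[0,0,.0125],max_speed=.03,force_limit=25))
print(status.read_force(),np.array(status.read_ee_pos())-e,status.read_width(),status.read_clock())
T=Q(status.read_tcp_rot()); np.savez("w2.npz",T=T,e=status.read_ee_pos(),e0=e)
cv2.imwrite("pics/w2.png",cams.camera("wrist")[:,:,::-1])
E
```

```text
False
w 0.0202232467125212 29.999931156635284 [ 1.28106869 -4.53991668 -0.77715231] [0.50710311 0.11807443 0.23799787]
False
[ 1.92676097 -5.00383793 -2.52183869] [-2.64620495e-05 -7.70782607e-05  1.24750848e-02] 0.019944027092958002 6.9583
```

View pics/w2.png

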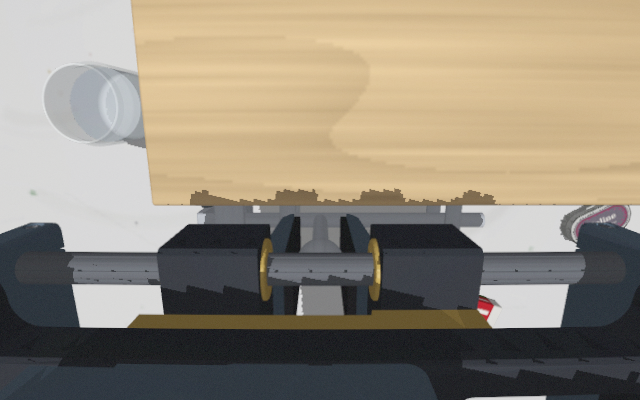

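The knob sits between the fingers at about (320,235), and the bolt's weight shows in the force reading. Next I'll draw it, watching the force.

```bash
python3 - <<'E'
from h import *
e=np.load("w2.npz")["e"]; q=quat(0); ay=R.from_euler("z",YAW).as_matrix()[:,1]
for d in(.015,.03,.045):
    r=arm.move_linear(e-ay*d,q,max_speed=.04,force_limit=20); f=np.array(status.read_force())
    print(d,r,f.round(2),"along",round(f@ay,2),status.read_width())
    if r: break
print(status.read_clock())
T=Q(status.read_tcp_rot()); np.savez("w3.npz",T=T,e=status.read_ee_pos())
cv2.imwrite("pics/w3.png",cams.camera("wrist")[:,:,::-1])
cv2.imwrite("pics/s3.png",cv2.resize(cams.camera("scene")[150:290,180:380,::-1],None,fx=4,fy=4,interpolation=cv2.INTER_CUBIC))
E
```

```text
0.015 False [ 0.45 -2.15 -2.62] along -2.19 0.019985356318413514
0.03 False [ 0.38 -1.86 -2.77] along -1.89 0.02003493444759808
0.045 False [ 0.76 -1.45 -2.93] along -1.58 0.020366949137509874
8.5833
```

View pics/w3.png

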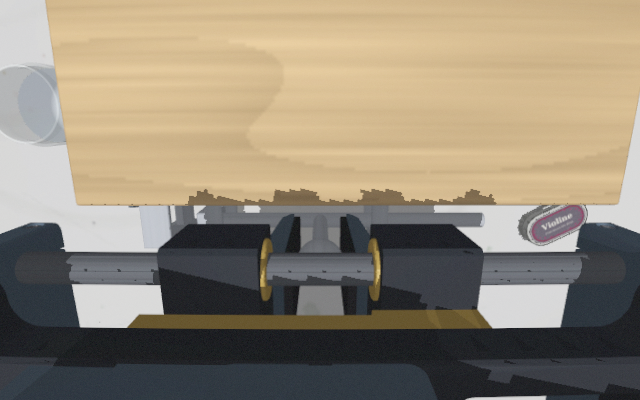

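View pics/s3.png

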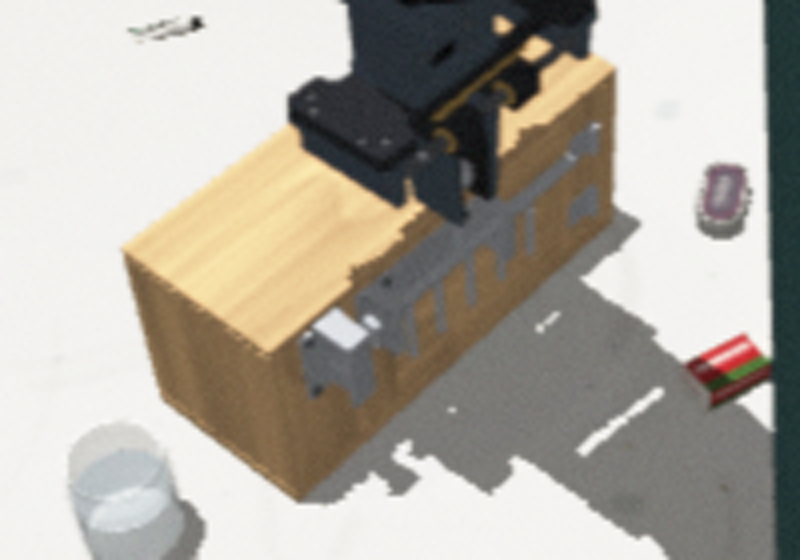

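The bolt has moved with the knob. The nose's left end is at (198,217), clear to the right of the keeper at (155,225). In the scene crop the hinge is near (590,140). I'll check the hinge's position and then swing the gate along the arc in small steps.

```bash
cat >> h.py <<'E'
C=np.array([.5994,.0766,0]); Rz=R.from_euler("z",YAW).as_matrix()
E
python3 - <<'E'
from h import *
o,d=ray("scene",((150+140/4)/400,(180+590/4)/640)); ol,dl=Rz.T@(o-C),Rz.T@d
print("hinge cupb",(ol+dl*(-.068-ol[0])/dl[0]).round(4))
e=np.load("w3.npz")["e"]; h=C+Rz@[-.062,-.12,0]; print("knob rel",(Rz.T@(e-h)).round(4))
f0=np.array(status.read_force())
for a in(3,6,10,14,18,22,25):
    t=np.radians(a); r=R.from_euler("z",t).as_matrix(); p=h+r@(e-h); p[2]=e[2]
    s=arm.move_linear(p,quat(t),max_speed=.05,force_limit=15); f=r.T@Rz.T@np.array(status.read_force())
    print(a,s,"gate frame f",f.round(2),round(status.read_width(),4))
    if s: break
print(status.read_clock())
np.savez("w4.npz",T=Q(status.read_tcp_rot()),e=status.read_ee_pos())
cv2.imwrite("pics/w4.png",cams.camera("wrist")[:,:,::-1])
cv2.imwrite("pics/s4.png",cv2.resize(cams.camera("scene")[150:290,180:380,::-1],None,fx=4,fy=4,interpolation=cv2.INTER_CUBIC))
E
```

```text
hinge cupb [-0.068  -0.1313  0.1037]
knob rel [-0.018   0.1365  0.2505]
3 False gate frame f [ 1.1   1.23 -2.49] 0.0198
6 False gate frame f [ 0.29  1.57 -3.33] 0.0204
10 False gate frame f [ 1.21  1.15 -2.62] 0.0201
14 False gate frame f [ 0.83  1.25 -3.68] 0.0202
18 False gate frame f [ 1.27  1.01 -2.31] 0.0201
22 False gate frame f [ 0.94  1.01 -2.43] 0.0201
25 False gate frame f [ 2.45  0.55 -2.58] 0.02
10.925
```

View pics/w4.png

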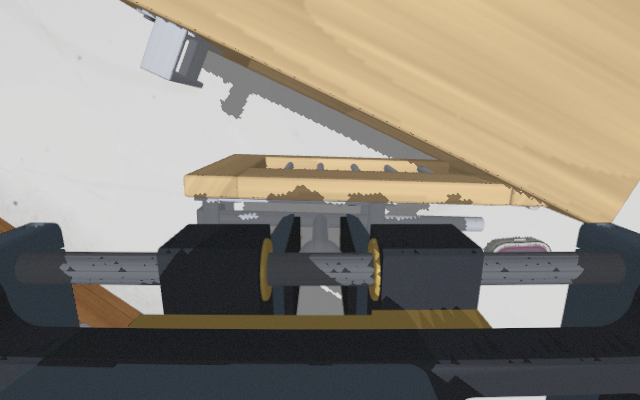

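View pics/s4.png

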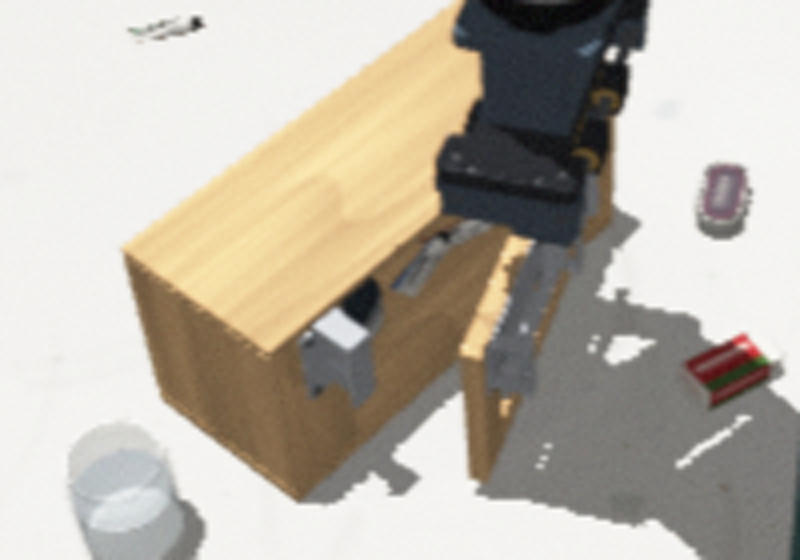

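The gate is open and held, and the bolt is drawn. The gate's top band runs from about (187,177) to (515,188). The keeper is far left at (175,50), and the jar, eraser and tin look unmoved. Next I'll measure the angle from the top edge.

```bash
python3 - <<'E'
from h import *
w=np.load("w4.npz");T,e=w["T"],w["e"]
for a,b in(((187,177),(500,188)),((187,198),(500,206))):
    A,B=[watz(p,.139,T,e) for p in(a,b)]; v=A-B
    print("gate angle",np.degrees(np.arctan2(-v[0],v[1])-YAW),(Rz.T@(A-C)).round(4))
# roof edge in same picture as check
A,B=[watz(p,.15,T,e) for p in((123,0),(610,222))]; v=A-B; print("roof yaw",np.arctan2(-v[0],v[1]),YAW)
for n,z in(("rinse_jar",.04),("eraser_box",.01),("mint_tin",.01)):
  for c in("scene","top"):
    cams.camera(c)
    for r in cams.find_in(c,n)[:2]: print(n,c,round(r["conf"],2),np.round(np.array(r["point"])*[400,640],1),atz(c,r["point"],z).round(3))
print(status.read_clock(),status.read_width(),status.read_force())
E
```

```text
gate angle 22.85441949506686 [-0.1411  0.0816  0.139 ]
gate angle 23.37663016416325 [-0.1533  0.0772  0.139 ]
roof yaw 0.26104681578239214 0.2365
rinse_jar scene 0.82 [272.7 209.3] [0.545 0.308 0.04 ]
rinse_jar scene 0.65 [224.9 318. ] [0.51  0.005 0.04 ]
rinse_jar top 0.76 [202.5 218.4] [0.546 0.306 0.04 ]
eraser_box scene 0.79 [245.4 359.6] [ 0.409 -0.055  0.01 ]
eraser_box top 0.54 [245.1 344.5] [ 0.425 -0.07   0.01 ]
mint_tin scene 0.63 [235.7 308.1] [0.517 0.034 0.01 ]
mint_tin scene 0.6 [199.8 359.6] [ 0.537 -0.164  0.01 ]
mint_tin top 0.79 [210.8 376.4] [ 0.53  -0.167  0.01 ]
mint_tin top 0.68 [190.6 338.5] [ 0.592 -0.053  0.01 ]
11.625 0.020254496284146627 [ 0.9008122   0.42298825 -2.31659362]
```

The gate is at about 23.3°, because the hinge is a little further right than assumed. I'll nudge it 1.5° about the corrected hinge, settle, and hand in.

```bash
python3 - <<'E'
from h import *
e=np.load("w4.npz")["e"]; h=C+Rz@[-.061,-.128,0]; t=np.radians(1.5)
p=h+R.from_euler("z",t).as_matrix()@(e-h); p[2]=e[2]
print(arm.move_linear(p,quat(np.radians(25.5)),max_speed=.02,force_limit=15))
arm.dwell(.6)
T=Q(status.read_tcp_rot());e=np.array(status.read_ee_pos())
cv2.imwrite("pics/w5.png",cams.camera("wrist")[:,:,::-1])
print(status.read_width(),status.read_grasp_force(),status.read_force(),status.read_clock()); np.savez("w5.npz",T=T,e=e)
E
```

```text
False
0.020361741898930794 29.999557435512543 [ 0.74609568  3.0425303  -2.40068225] 12.6
```

View pics/w5.png

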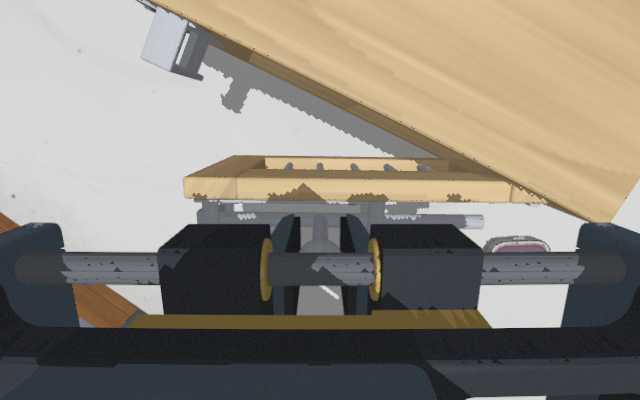

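The gate's top edge is almost level, from (187,178) to (540,203), with the knob still between the pads and the nose at (205,212), still drawn. The gate is at about 25° and steady.

```bash
python3 -c "
from plant import sign_off; print(sign_off())"
```

```text
the job is handed in; nothing more can be done
None
```

I lifted the bolt, drew it clear of the keeper, and handed in with the gripper still holding the gate ajar at an estimated 25° (measured at about 23°, then nudged 1.5°); the jar, eraser and tin look unmoved.

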